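# Return a service kit to its foam outline pads

### The arm

A 6-joint arm with a two-finger parallel gripper is mounted at the origin on a cart in front of the work surface, level with it; the furniture and walls round the work are solid. World frame = base frame: x ahead of the robot, y to its left, z up, the work surface at z = 0. Lengths are in mm, angles in rad, forces in N, time in s.
With the tool pointing down it reaches from about 250 to 850 mm from the base axis. Payload 12.5 kg.
Tool frame: the origin (TCP) lies at the very end of the fingers, on their centre line; the grasp point (between the pads) lies 19 mm behind it (env.grip_depth is the distance from the TCP to the grasp point, in mm); z points along the fingers, y is the line along which they close (so a half turn about z gives the same grasp; the last joint's range is limited). The gripper opens to 93 mm and grips with 3 to 60 N. Pads are 15 mm wide; open, the fingers measure 128 mm over their backs; the gripper's body (75 mm by 188 mm) begins 65 mm behind the grasp point.
Start: joints at [1.128, 0.351, 1.652, -0, 1.139, -0.085], TCP at [192.586, 515.165, 187.233] pointing down, gripper open.
Joint ranges: [-2.75, 2.75], [-0.79, 2.1], [0.01, 2.65], [-1.57, 4.71], [0.07, 3.14], [-2.87, 2.87]. Speed limits (rad/s): [2.22, 2.22, 2.79, 3.14, 3.14, 3.14].

### API

Orientations are given as a unit quaternion [w, x, y, z].
In Python, from bench import env gives the robot as it stands. The module is installed in compiled form; this text tells all that it offers. Calls block until the motion is done:
- env.move_ptp(position, orientation): joint-space move of the TCP to a pose.
- env.move_linear(position, rot=None, v=150, contact_N=None): straight line of the TCP; rot=None keeps the orientation; v is the mean speed in mm/s. With contact_N (N) it stops when the force on the tool has changed by that much, and returns True; else False.
- env.move_j(angles): joint-space move.
- env.gripper_to(opening): finger opening in mm; the grip force is fixed at half the most; returns when the fingers have stopped.
- env.pause(seconds).
- env.solve_ik(position, orientation): joint angles nearest the present ones, or None.
- env.observe(): the state.
- env.capture(name): name is "scene" or "top" or "wrist"; returns a dict with "img" (384x512x3 uint8, red, green, blue), "fx", "fy", "cx", "cy" (pixels), "distortion" ([k1, k2, p1, p2, k3] as OpenCV has them; the pictures are not rectified), "extrinsics" (4x4, takes a point from world to camera coordinates); the wrist camera has in their place "hand_eye" (4x4, takes a point from camera to tool coordinates, whose origin is the TCP and whose axes are the flange's). Camera axes: x right, y down, z forward; pixel columns grow to the right and rows downward; lengths in mm; the calibration is good to about 2 mm. A picture is of the moment at which its call begins: read the wrist's pose just before it. There is no depth.
A pose or a line that the arm cannot do raises env.MotionError and nothing moves.
- env.finish_job(): hands the job in; it is judged then, once.
The state is a dict: "time": time; "q": joint angles; "qvel": joint speeds; "tau": joint torques, N m; "position": TCP position; "eef_rot": TCP orientation; "ft_force": force on the tool from outside, world axes, zero at the start; "wrist_torque": the same for the moment, N m; "gripper_width": finger opening in mm; "gripper_force": force on a finger pad.
Only numpy, scipy, OpenCV 4.12 (cv2) and the standard library are available. Lean on these libraries where they do the work, as an engineer would, in place of code of your own. Each camera call takes 0.05 s, during which the arm holds its last target. There are 200 camera calls.

### The job

Put the service kit away: lay the wrench, the torch, the tape measure and the roll of black tape each squarely on the foam pad whose outline matches it, covering the outline and pointing the same way round as it. Do not move the pine offcut or the glue bottle.

Things in the scene. Friction and masses are not known exactly. Their poses are not given: they have to be found in the camera images.
- wrench: small bare steel combination wrench lying flat, 164 mm long, ends 26 mm wide, 11 mm thick at most; the straight shank between the ends is 10 mm wide and 7 mm thick. Origin: middle of its length, on its underside. +y along its length towards the open jaw (the closed ring is at -y), +z up
- torch_mid (a point): black torch (flashlight) lying on its side, 161 mm long, 36 mm across at the wide lamp head, about 30 mm across at the middle; it may roll a little when nudged, which does not matter. This point: on its axis at half its length, 18 mm above what it lies on. y along its axis, the wide lamp head at -y; x and z turn with it as it rolls
- measure: tape measure standing upright on its narrow base, yellow and black, 91 mm long over the little steel tongue, 66 mm high; its case has flat sides 30 mm apart. Origin: middle of the overall length, on its underside. y along its length: the steel tongue sticks out at -y, the case spans y = -26 to +45 mm; +z up
- roll: small flat roll of black insulating tape lying on its side, 57 mm across, 19 mm high, with a round hole. Origin: its centre, on its underside
- pad_wrench: charcoal foam pad, 6 mm thick, fixed, with a flush pale grey outline of the wrench; pad 60 x 178 mm. Its +y axis runs along the outline towards the open-jaw end. Origin: on the pad's underside, 30 mm from the middle of the outline towards the open jaw; so the wrench's origin belongs at (0, -30) mm, on the top at z = 6 mm
- pad_torch: charcoal foam pad, 6 mm thick, fixed, with a flush pale grey outline of the torch; pad 66 x 178 mm. The outline's wide lamp head points to the pad's -y. Origin: on the pad's underside, 30 mm from the middle of the outline towards the lamp head; so the torch's middle belongs at (0, +30) mm; the top is at z = 6 mm
- pad_measure: charcoal foam pad, 6 mm thick, fixed, with a flush pale grey outline of the tape measure (an oblong with a narrow tongue at one end); pad 66 x 118 mm. The outline's tongue points to the pad's -y. Origin: on the pad's underside, 30 mm from the middle of the outline towards the tongue; so the tape measure's origin belongs at (0, +30) mm, on the top at z = 6 mm
- pad_roll: charcoal foam pad, 6 mm thick, fixed, with a flush pale grey outline of the roll of tape (a ring 62 mm across); pad 86 x 86 mm. Origin: on the pad's underside, below the ring's centre, where the roll's origin belongs; the pad's top is at z = 6 mm
- offcut: pine offcut, 42 x 90 x 30 mm high, lying loose among the tools: a bystander. Origin: centre of its underside, y along its length
- glue: yellow glue bottle with an orange nozzle, standing upright, 58 mm across, 188 mm high: a bystander. Origin: centre of its underside

How it is judged (in metres and radians):
At the end, for the whole second after the job is handed in: All four things rest on their matching pads, same side up as at first (the torch on its side, any roll), within 12 mm of the outline's middle along and across, and (not the roll) within 0.17 rad of its direction, same way round. Offcut and glue bottle within 20 mm of where they stood (x of wrench in the frame of pad_wrench between -0.012 and 0.012 m and y of wrench in the frame of pad_wrench between -0.042 and -0.018 m and z of wrench in the frame of pad_wrench between 0.001 and 0.011 m and angle between each of wrench, measure, roll's own z axis and vertical below 0.25 rad and linear speed of each of wrench, measure, roll below 0.01 m/s and angular speed of each of wrench, measure, roll below 0.1 rad/s and angle between the y axis of wrench and the y axis of pad_wrench, either way round below 0.17 rad and y of pad_wrench in the frame of wrench above 0.005 m and x of torch_mid in the frame of pad_torch between -0.012 and 0.012 m and y of torch_mid in the frame of pad_torch between 0.018 and 0.042 m and z of torch_mid in the frame of pad_torch between 0.016 and 0.032 m and angle between the y axis of torch_mid and the y axis of pad_torch, either way round below 0.17 rad and y of pad_torch in the frame of torch_mid below -0.005 m and x of measure in the frame of pad_measure between -0.012 and 0.012 m and y of measure in the frame of pad_measure between 0.018 and 0.042 m and z of measure in the frame of pad_measure between 0.001 and 0.011 m and angle between the y axis of measure and the y axis of pad_measure, either way round below 0.17 rad and y of pad_measure in the frame of measure below -0.005 m and x of roll in the frame of pad_roll between -0.012 and 0.012 m and y of roll in the frame of pad_roll between -0.012 and 0.012 m and z of roll in the frame of pad_roll between 0.001 and 0.011 m and distance of each of offcut, glue from where it was at the start of the episode below 0.02 m); the robot touches nothing.
It fails at once if the pine offcut or the glue bottle is moved by 20 mm or more (distance of any of offcut, glue from where it was at the start of the episode above 0.02 m).
It also fails if it takes over 128 s, if anything falls off the work surface, if the arm or the gripper's body presses on something with over 40 N, if the wrist force passes 120 N, or if a joint passes its speed limit or range.

## Working session

There is one attempt and no reset: what is moved stays moved. The work goes in short steps, each a Python script; the robot and the scene stay as the last script left them, time stands still between calls to the robot, and variables do not carry over. Pictures are saved under pics/ and viewed, at most 14 in all, crops included, and the job is handed in when it is done.

```bash
mkdir -p pics
cat > h.py <<'E'
import numpy as np, cv2
from bench import env
def save(n,img,crop=None,s=1):
    if crop: x0,y0,x1,y1=crop; img=img[y0:y1,x0:x1]
    if s!=1: img=cv2.resize(img,None,fx=s,fy=s,interpolation=cv2.INTER_CUBIC)
    cv2.imwrite('pics/'+n+'.png',img[:,:,::-1])
E
python3 - <<'E'
from h import *
import pickle
for n in ('scene','top'):
    c=env.capture(n); pickle.dump(c,open(n+'.pkl','wb')); save(n,c['img'],s=1.5)
    print(n,c['fx'],c['cx'],c['distortion'],np.round(np.array(c['extrinsics']),3).tolist())
print(env.observe())
E
```

```text
scene 368.93667083438646 257.3792816099703 [-0.06198934  0.          0.          0.          0.        ] [[0.538, -0.843, -0.017, -209.465], [-0.536, -0.326, -0.779, 341.149], [0.651, 0.428, -0.627, 710.098], [0.0, 0.0, 0.0, 1.0]]
top 385.82970775792586 251.60880746110857 [0.04122249 0.         0.         0.         0.        ] [[0.04, -0.999, -0.002, 48.083], [-0.973, -0.039, -0.229, 537.166], [0.228, 0.011, -0.974, 996.304], [0.0, 0.0, 0.0, 1.0]]
{'time': 0.1, 'q': array([ 1.12837980e+00,  3.51181778e-01,  1.65235515e+00, -1.40445824e-05,
        1.13907773e+00, -8.46191460e-02]), 'qvel': array([-0.00107913,  0.00087043, -0.00084388, -0.00025515, -0.00027281,
        0.00043889]), 'tau': array([ 6.14002838e-04, -4.98028958e+01, -2.85700357e+01,  6.99411775e-02,
        2.39484280e-02,  1.04220044e-05]), 'position': array([192.46218319, 514.86867092, 186.7574692 ]), 'eef_rot': array([-1.26948319e-04,  1.77943030e-01,  9.84040658e-01, -4.95021540e-04]), 'ft_force': array([ 0.64846008, -0.07080902, -0.81102943]), 'wrist_torque': array([-4.59238684e-02,  2.28980134e-02,  8.09340521e-05]), 'gripper_force': 0.0, 'gripper_width': 92.93653559018}
```

View pics/top.png

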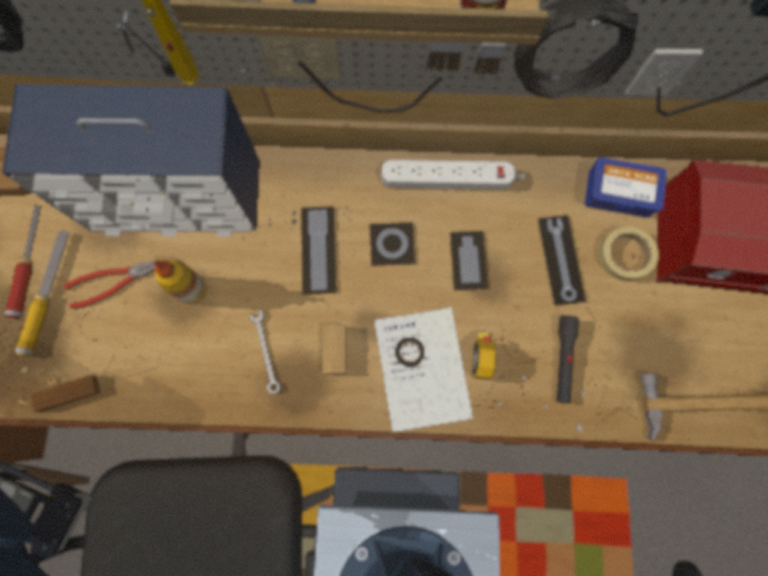

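View pics/scene.png

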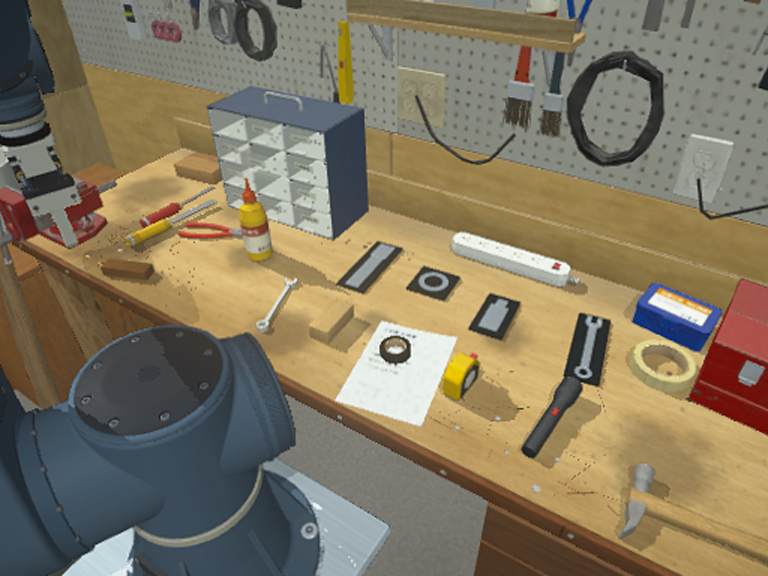

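Top view (1.5x): wrench at about (265,352) with the open jaw up, torch (567,360) with its head up. The measure is at (485,355), roll (410,351), offcut (333,348), glue (178,280). Pads: torch (318,250), roll (392,243), measure (468,260) with the tongue up, and wrench (561,260) with the jaw up. I'll enlarge this to measure.

Run:
```python
from h import *
import pickle
c=pickle.load(open('top.pkl','rb'))
save('tl',c['img'],(160,132,300,282),4); save('tr',c['img'],(250,132,400,282),4)
```

```text
(no output)
```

View pics/tl.png

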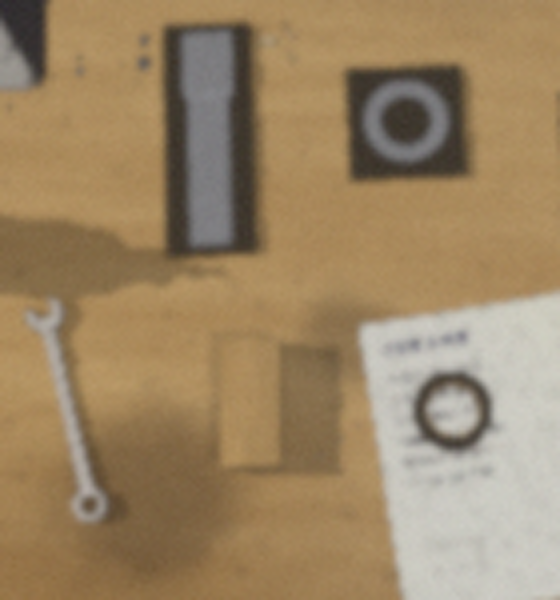

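View pics/tr.png

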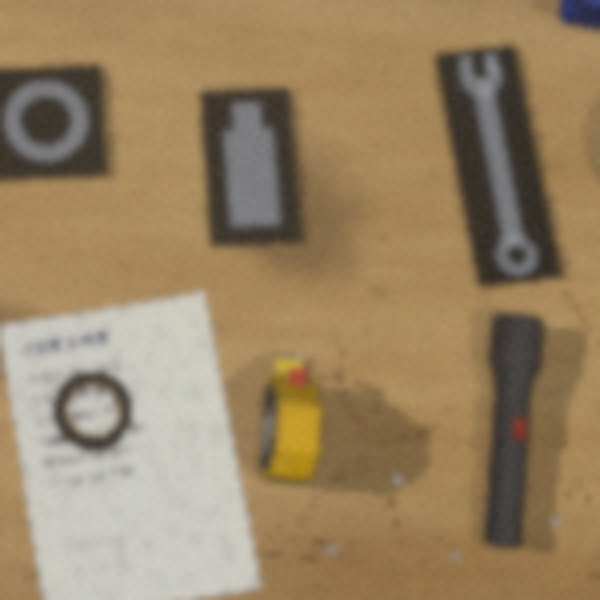

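The crops give corners for all the pads and the tool ends. The measure's tongue end is unclear, so I'll compute positions and then view it with the wrist camera.

```bash
cat >> h.py <<'E'
import pickle
from scipy.spatial.transform import Rotation as R
def rays(c,uv):
    K=np.array([[c['fx'],0,c['cx']],[0,c['fy'],c['cy']],[0,0,1]])
    p=cv2.undistortPoints(np.array(uv,float).reshape(-1,1,2),K,np.array(c['distortion']))[:,0]
    d=np.c_[p,np.ones(len(p))]; E=np.array(c['extrinsics'])
    return -E[:3,:3].T@E[:3,3], d@E[:3,:3]
def w(c,uv,z):
    o,d=rays(c,uv); return o+d*((z-o[2])/d[:,2])[:,None]
def cr(uv,x0,y0,s): return (np.array(uv,float)+.5)/s-.5+[x0,y0]
def wrist():
    o=env.observe(); c=env.capture('wrist')
    q=o['eef_rot']; T=np.eye(4); T[:3,:3]=R.from_quat([q[1],q[2],q[3],q[0]]).as_matrix(); T[:3,3]=o['position']
    c['extrinsics']=np.linalg.inv(T@np.array(c['hand_eye'])); return c
def quat(a):  # tool down, closing axis (tool y) at world angle a from +x
    y=np.array([np.cos(a),np.sin(a),0]); z=np.array([0,0,-1.]); x=np.cross(y,z)
    q=R.from_matrix(np.c_[x,y,z]).as_quat(); return np.array([q[3],q[0],q[1],q[2]])
E
python3 - <<'E'
from h import *
c=pickle.load(open('top.pkl','rb'))
def P(n,pts,z,x0):
    r=w(c,cr(pts,x0,132,4),z); print(n,np.round(r[:,:2],1).tolist(),'mean',np.round(r.mean(0)[:2],1))
    if len(r)==2: d=r[1]-r[0]; print('   ang',np.arctan2(d[1],d[0]),np.hypot(*d[:2]))
    if len(r)==4: d=r[0]+r[1]-r[2]-r[3]; print('   ang',np.arctan2(d[1],d[0]),np.hypot(*d[:2])/2)
print(rays(c,[[0,0]])[0])
P('padtorch',[(165,26),(246,22),(170,254),(257,249)],6,160)
P('padroll',[(406,120)],6,160)
P('padmeas',[(203,93),(290,89),(213,245),(302,240)],6,250)
P('padwr',[(437,56),(517,47),(480,283),(562,274)],6,250)
P('roll',[(452,411)],14,160)
P('wrench',[(93,523),(43,305)],5,160)
P('torch',[(504,545),(519,315)],18,250)
P('meas',[(272,390),(318,390),(270,472),(318,474)],60,250)
P('off',[(212,337),(278,340),(220,466),(280,470)],30,160)
P('glue',[(178/1.5*4-640,290/1.5*4-528)],20,160)
k=wrist();print(np.round(k['hand_eye'],3).tolist(),k['fx'])
E
```

```text
[ 293.04124785   57.81595148 1092.82450138]
padtorch [[708.2, 228.5], [713.9, 168.3], [534.0, 212.7], [540.2, 150.2]] mean [624.1 189.9]
   ang 0.09700078224968148 174.73142623012137
padroll [[642.0, 46.0]] mean [642.  46.]
padmeas [[667.5, -69.2], [673.0, -133.3], [552.3, -77.8], [558.6, -141.9]] mean [ 612.9 -105.5]
   ang 0.07468488846732055 115.10813142935895
padwr [[702.9, -241.7], [712.1, -300.7], [532.0, -268.5], [541.0, -326.9]] mean [ 622.  -284.5]
   ang 0.15364328525896295 173.01798734045667
roll [[427.7, 6.5]] mean [427.7   6.5]
wrench [[341.4, 252.6], [493.2, 301.0]] mean [417.3 276.8]
   ang 0.30854143545223883 159.39021780310102
torch [[347.9, -275.3], [507.4, -291.4]] mean [ 427.6 -283.4]
   ang -0.10070775537445631 160.39080480814425
meas [[441.1, -111.5], [442.3, -142.2], [386.4, -110.2], [386.4, -141.8]] mean [ 414.1 -126.4]
   ang -0.015782371773929986 55.278148232586624
off [[470.7, 175.9], [470.4, 129.8], [381.8, 164.7], [380.7, 123.6]] mean [425.9 148.5]
   ang 0.09739551559223189 89.69551023208136
glue [[527.7, 448.8]] mean [527.7 448.8]
[[-0.001, -0.97, -0.244, 68.096], [1.0, -0.0, -0.0, 0.979], [0.0, -0.244, 0.97, -198.407], [0.0, 0.0, 0.0, 1.0]] 307.0249997195201
```

Run:
```python
from h import *
env.move_ptp([450,-150,260],quat(np.pi/2)); env.pause(.3)
k=wrist(); pickle.dump(k,open('k1.pkl','wb')); save('k1',k['img'],s=1.5)
o=env.observe();print(o['q'],o['time'])
```

```text
[-4.19610477e-01  1.39090104e-01  1.74173942e+00  9.22442713e-06
  1.26077735e+00 -1.99066733e+00] 3.0417
```

View pics/k1.png

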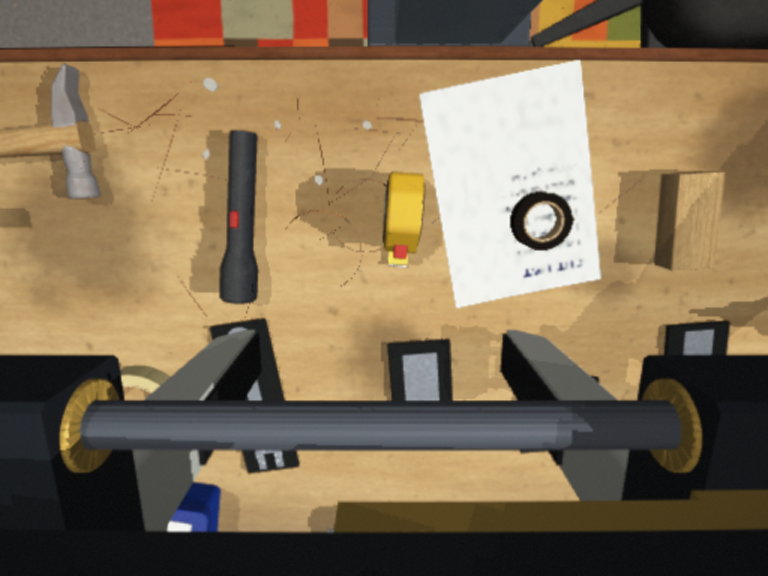

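Image down is world +x. The measure's tongue is by the red tab at (398,262), so it points to +x, and so does the torch head at (238,300). All four already face the same way as their pads. I'll take one closer crop of the measure and roll.

Run:
```python
from h import *
k=pickle.load(open('k1.pkl','rb')); save('k1c',k['img'],(240,100,400,185),5)
```

```text
(no output)
```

View pics/k1c.png

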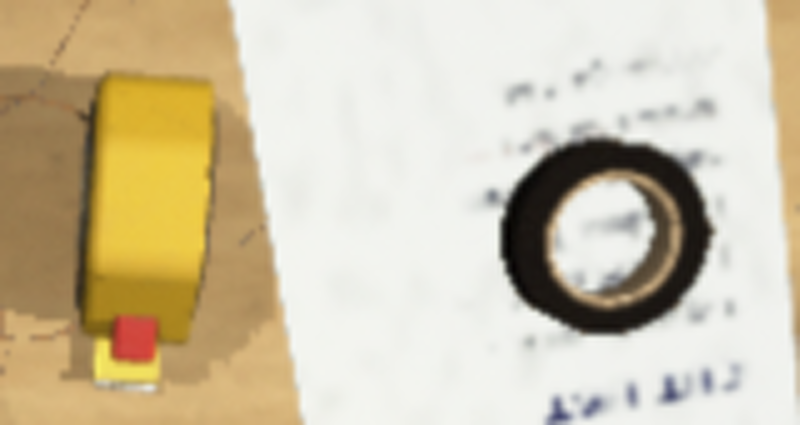

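Run:
```python
from h import *
k=pickle.load(open('k1.pkl','rb')); c=pickle.load(open('top.pkl','rb'))
f=lambda p,z: w(k,cr(p,240,100,5),z)
for z in (60,66): print('top',z,np.round(f([(105,137),(208,145),(92,268),(195,278)],z)[:,:2],1).tolist())
print('front',np.round(f([(83,333),(187,343)],40)[:,:2],1).tolist())
print('tongue',np.round(f([(95,385),(157,388)],3)[:,:2],1).tolist())
print('roll hole top',np.round(f([(614,238)],19)[:,:2],1).tolist(),'outer',np.round(f([(606,235)],14)[:,:2],1).tolist())
g=lambda p,z: w(k,cr(p,0,0,1.5),z)
r=g([(243,131),(238,301)],18);print('torch',r.round(1).tolist(),np.arctan2(*(r[1]-r[0])[1::-1]))
print('padm', g([(388,343),(449,340)],6).round(1).tolist())
```

```text
top 60 [[397.7, -139.4], [399.7, -113.2], [431.0, -142.6], [433.6, -115.8]]
top 66 [[397.5, -139.5], [399.4, -113.7], [430.3, -142.7], [432.8, -116.3]]
front [[451.3, -144.7], [454.1, -116.0]]
tongue [[473.3, -140.7], [474.2, -121.9]]
roll hole top [[427.4, 7.1]] outer [[427.0, 6.4]]
torch [[345.7, -273.7, 18.0], [506.6, -290.2, 18.0]] -0.10202905270487538
padm [[555.5, -140.6, 6.0], [552.3, -76.9, 6.0]]
```

Run:
```python
from h import *
c=pickle.load(open('top.pkl','rb'))
g=lambda p,z: w(c,cr(p,0,0,1.5),z)[:,:2].round(0).tolist()
print('cab base right front/back-ish',g([(250,230),(258,162)],0),'top corners at h 200?',g([(248,176),(225,92)],250))
print('blue',g([(588,207),(662,214)],0),g([(598,158),(590,185)],60))
print('red',g([(658,275),(660,190)],0), 'masking',g([(600,255)],0),'strip',g([(382,185)],0))
h=lambda p,z: w(c,cr(p,250,132,4),z)[:,:2]
m=h([(245,100),(254,228)],6); print('measure outline',m.tolist(),m.mean(0))
m=h([(480,55),(517,277)],6); print('wrench outline',m.tolist(),m.mean(0))
s=pickle.load(open('scene.pkl','rb'))
q=lambda p,z: w(s,cr(p,0,0,1.5),z)[:,:2].round(0).tolist()
print('scene: cab front right base',q([(333,236)],0),'blue front-left base',q([(635,320)],0),'padtorch corners',q([(338,281),(362,292),(403,245),(378,240)],6),'glue',q([(258,258)],0))
```

```text
cab base right front/back-ish [[659.0, 328.0], [805.0, 325.0]] top corners at h 200? [[663.0, 277.0], [807.0, 327.0]]
blue [[733.0, -342.0], [724.0, -485.0]] [[810.0, -342.0], [754.0, -325.0]]
red [[598.0, -469.0], [774.0, -485.0]] masking [[634.0, -361.0]] strip [[765.0, 70.0]]
measure outline [[663.2318933761171, -100.19046960885123], [566.1580042430815, -107.27257655161216]] [ 614.69494881 -103.73152308]
wrench outline [[704.8130681731849, -273.3564151616679], [537.477178076862, -294.9100125809855]] [ 621.14512313 -284.13321387]
scene: cab front right base [[677.0, 331.0]] blue front-left base [[742.0, -341.0]] padtorch corners [[538.0, 214.0], [534.0, 150.0], [722.0, 167.0], [710.0, 227.0]] glue [[519.0, 422.0]]
```

```bash
cat >> h.py <<'E'
def pick_place(src,a0,dst,a1,z,open_w,H=170,off=0.0):
    """src,dst: object reference xy; a: object's world angle; off: grasp point along object axis from reference"""
    u=lambda a: off*np.array([np.cos(a),np.sin(a)])
    s=np.array(src)+u(a0); d=np.array(dst)+u(a1)
    env.gripper_to(open_w)
    env.move_ptp([*s,H],quat(a0+np.pi/2))
    env.move_linear([*s,z+25],v=250)
    print('contact',env.move_linear([*s,z],v=60,contact_N=10),env.observe()['position'].round(1))
    env.gripper_to(0); o=env.observe(); print('grip',o['gripper_width'],o['gripper_force'],'z',o['position'][2])
    zg=o['position'][2]
    env.move_linear([*s,H],v=200); print('lifted',env.observe()['gripper_width'])
    env.move_ptp([*d,H],quat(a1+np.pi/2))
    env.move_linear([*d,zg+20],v=200)
    print('down',env.move_linear([*d,zg+5.5],v=40,contact_N=8),env.observe()['position'].round(1))
    env.gripper_to(open_w); env.pause(.2)
    env.move_linear([*d,H],v=200); print('t',env.observe()['time'])
E
python3 - <<'E'
from h import *
# tongue direction: reference = measure origin, case centre at -9.5 along tongue axis
pick_place([428.5,-127.4],-.085,[613.7,-104.6],.075,14,60,off=-9.5)
k=wrist(); save('k2',k['img'],s=1.5); pickle.dump(k,open('k2.pkl','wb'))
E
```

```text
contact False [ 419.  -126.6   13.9]
grip 30.299226529448728 29.673569491133094 z 14.081978263094715
lifted 30.01020033221767
down True [ 604.5 -105.8   19.8]
t 10.8167
```

View pics/k2.png

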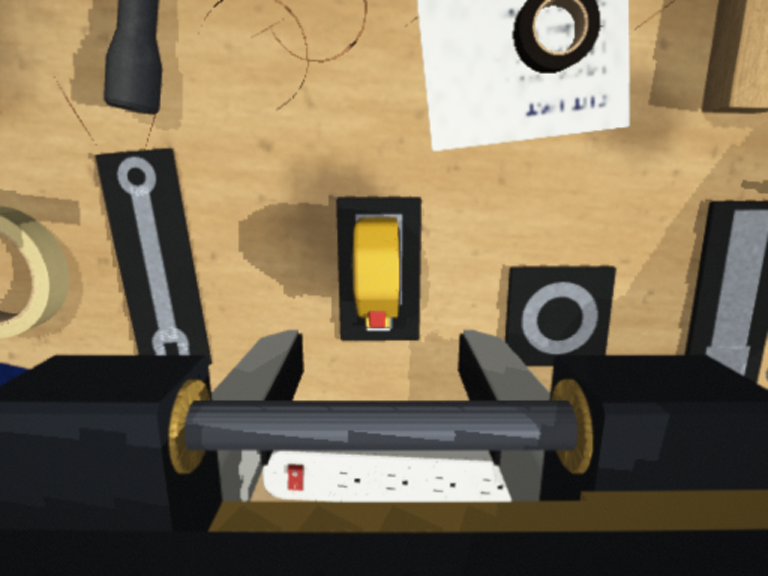

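The measure sits on its pad with the tongue towards the pad's tongue end (377,328). A thin strip of the outline shows at the back and right. I'll check the numbers from this closer view.

Run:
```python
from h import *
k=pickle.load(open('k2.pkl','rb'))
g=lambda p,z: w(k,cr(p,0,0,1.5),z)[:,:2]
m=g([(338,198),(421,198),(340,338),(419,340)],6); print('padm',m.round(1).tolist(),m.mean(0))
print('tongue tip',g([(377,329)],9),'back outline',g([(357,214),(403,214)],6).tolist(),'right outline edge',g([(403,300)],6),'top',g([(358,245),(399,245)],72))
print('roll pad ring',g([(560,317)],6)); 
m=g([(511,267),(615,266)],6);print('rollpad near edge',m.tolist())
print('wr pad near edge',g([(97,156),(172,150)],6).tolist(),'ring',g([(136,175)],6),'shank',g([(145,205),(160,300)],6).tolist())
print('torch pad near-left',g([(708,202)],6))
print('roll', g([(560,28)],19))
```

```text
padm [[557.4, -140.0], [552.6, -76.1], [671.5, -132.3], [668.4, -66.7]] [ 612.49860205 -103.78761789]
tongue tip [[ 660.35601702 -102.29881149]] back outline [[568.531844864786, -124.6148930156983], [565.8683719835317, -88.93202143607121]] right outline edge [[635.00849029 -82.94735029]] top [[ 582.46176264 -119.90701844]
 [ 580.49248793  -93.49456248]]
roll pad ring [[639.90825637  47.39842306]]
rollpad near edge [[601.2833690735209, 0.9770009307510179], [594.1831654183212, 84.51727695246916]]
wr pad near edge [[539.2188657963459, -324.56435688735235], [530.8409848109045, -267.12682580484545]] ring [[ 551.27998223 -295.38602371]] shank [[573.6180512967587, -289.47382597683804], [649.776844682858, -280.8013788220088]]
torch pad near-left [[538.3653041 147.7904388]]
roll [[429.85400194   7.31732137]]
```

Run:
```python
from h import *
pick_place([428,6.8],0,[641,46.7],.075,2,80)
pick_place([426.5,-282.3],-.101,[624,190],.092,2,60,off=4)
k=wrist(); save('k3',k['img'],s=1.5); pickle.dump(k,open('k3.pkl','wb'))
```

```text
contact False [427.9   6.8   1.9]
grip 0.2239077381359459 0.0 z 2.0106709303764694
lifted 0.6526856070009657
down False [640.9  46.7   7.4]
t 20.6083
contact False [ 430.4 -282.7    1.9]
grip 0.5799171497772581 0.0 z 1.9825084676724571
lifted 0.6943232162254757
down False [627.9 190.4   7.4]
t 31.4417
```

View pics/k3.png

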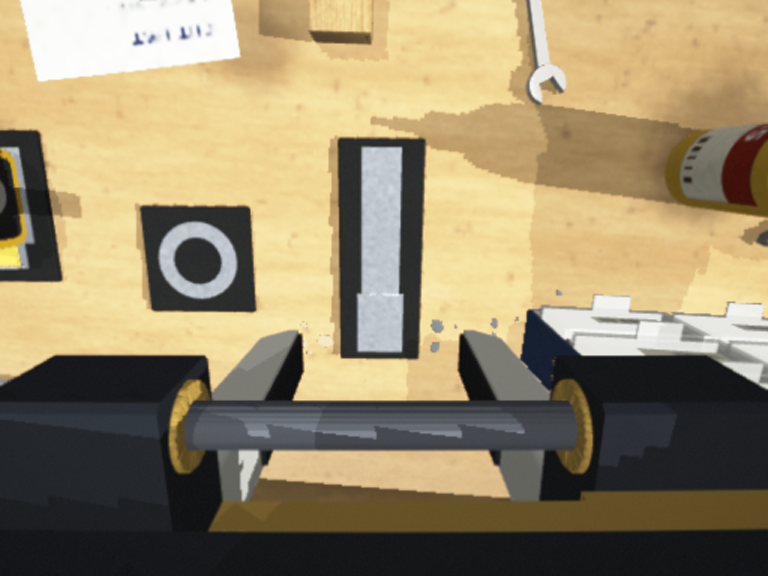

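Both grips closed on nothing: the roll and torch pads at (198,260) and (382,250) are empty. I'll look at where the objects are now.

Run:
```python
from h import *
env.move_ptp([430,-140,220],quat(np.pi/2)); env.pause(.3)
k=wrist(); pickle.dump(k,open('k4.pkl','wb')); save('k4',k['img'],s=1.5)
```

```text
(no output)
```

View pics/k4.png

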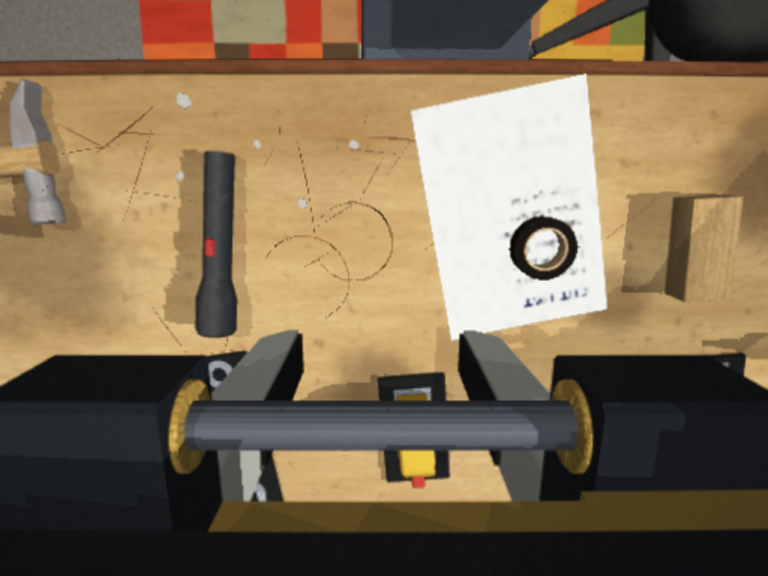

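Run:
```python
from h import *
k=pickle.load(open('k4.pkl','rb')); o=env.observe(); print(o['gripper_width'],o['gripper_force'],o['ft_force'].round(2),o['position'])
H=np.linalg.inv(np.array(k['hand_eye']))
K=np.array([[k['fx'],0,k['cx']],[0,k['fy'],k['cy']],[0,0,1]])
for z in (0,-19,-40,-60):
  P=np.array([[0,s*30.,z] for s in(1,-1)]+[[7.5,30,z]]); pc=(H[:3,:3]@P.T).T+H[:3,3]
  print(z,(cv2.projectPoints(pc,np.zeros(3),np.zeros(3),K,np.array(k['distortion']))[0][:,0]*1.5).round(0).tolist())
g=lambda p,z: w(k,cr(p,0,0,1.5),z)[:,:2].round(1).tolist()
print('roll',g([(544,246)],17),'torch',g([(220,152),(215,336)],18))
```

```text
59.925289470099244 0.0 [-0.38  0.16  0.09] [ 430.18531679 -139.79156515  219.91960872]
0 [[444.0, 326.0], [311.0, 326.0], [444.0, 310.0]]
-19 [[450.0, 340.0], [305.0, 341.0], [450.0, 323.0]]
-40 [[458.0, 361.0], [296.0, 361.0], [459.0, 342.0]]
-60 [[468.0, 385.0], [285.0, 385.0], [469.0, 364.0]]
roll [[425.4, 5.7]] torch [[345.9, -272.7], [508.9, -291.0]]
```

The visible fingertips sit about 30–40 mm behind the stated TCP, which would explain closing above these low objects. I'll probe the bare bench to measure the offset.

Run:
```python
from h import *
env.gripper_to(40)
env.move_linear([430,-140,10],v=250); env.pause(.2)
print(env.move_linear([430,-140,-50],v=30,contact_N=6),env.observe()['position'],env.observe()['ft_force'])
env.move_linear([430,-140,40]); 
o=env.observe(); print(o['position'],o['ft_force'],o['time'],o['q'])
```

```text
True [ 430.00067668 -139.99335645  -31.13234157] [-2.49659742  1.41441973 10.60304316]
[ 429.67679484 -139.84045142   39.36762134] [ 0.65984736 -0.03031572 -0.53502617] 36.9667 [-4.17759221e-01  4.09124975e-01  2.01822885e+00  5.63038220e-05
  7.15586277e-01 -1.98853638e+00]
```

The real fingertips are about 30 mm above the stated TCP, so I'll correct the heights and abort on an empty grip.

```bash
sed -i "s/    zg=o\['position'\]\[2\]/    zg=o['position'][2]\n    assert o['gripper_width']>4,'empty'/" h.py
python3 - <<'E'
from h import *
pick_place([427.5,6.6],0,[641,46.7],.075,-27,80,H=140)
pick_place([427,-282.2],-.101,[624,190],.092,-26.5,60,H=150,off=4)
k=wrist(); save('k5',k['img'],s=1.5); pickle.dump(k,open('k5.pkl','wb'))
E
```

```text
contact False [427.4   6.6 -27.1]
grip 55.264732904271206 30.005697116503143 z -26.87125006240198
lifted 54.960863467862104
down True [641.1  46.6 -21.3]
t 45.275
contact False [ 430.9 -282.6  -26.7]
grip 29.98777695617743 29.95385734800948 z -26.40947148937692
lifted 29.950808978354022
down True [628.1 190.1 -20.7]
t 55.3417
```

View pics/k5.png

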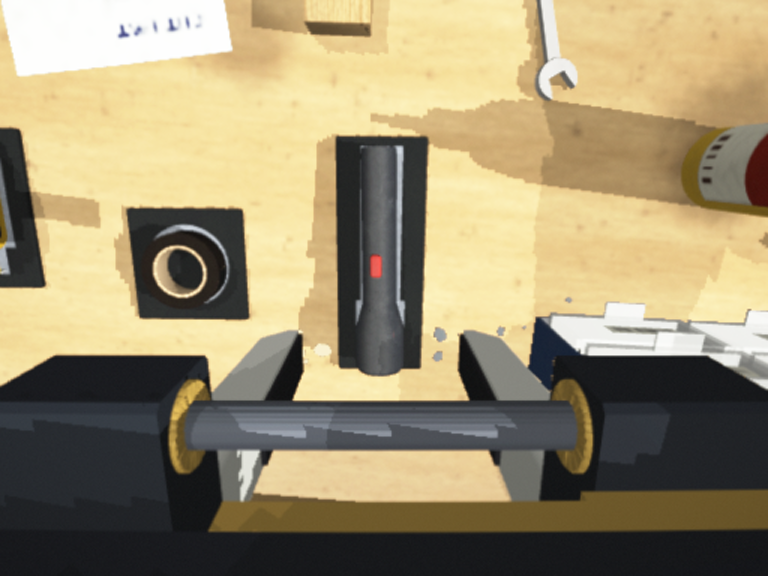

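Roll at (180,268) and torch at (380,260) are on their pads. The torch head reads slightly far, so I'll check that numerically while placing the wrench.

Run:
```python
from h import *
k=pickle.load(open('k5.pkl','rb'))
g=lambda p,z: w(k,cr(p,0,0,1.5),z)[:,:2]
t=g([(377,147),(380,372)],24); print('torch',t.round(1).tolist(),t.mean(0))
p=g([(338,137),(427,137),(340,367),(420,367)],6); print('pad',p.round(1).tolist(),p.mean(0))
print('roll',g([(179,270)],25),'ring pad',g([(129,209),(242,209),(139,319),(248,318)],6).mean(0))
r=g([(557,82)],5);print('jaw centre',r)
pick_place([417.3,276.8],.309,[622,-284],.14,-29,40,H=140)
k=wrist(); save('k6',k['img'],s=1.5); pickle.dump(k,open('k6.pkl','wb'))
```

```text
torch [[543.4, 181.4], [706.0, 198.4]] [624.65608434 189.89409528]
pad [[538.1, 153.1], [532.4, 215.8], [712.7, 166.9], [706.9, 230.5]] [622.51882037 191.58698734]
roll [[640.28378524  47.68776916]] ring pad [640.63846455  47.52326852]
jaw centre [[487.54517339 301.53865513]]
contact False [417.2 276.8 -29.1]
grip 8.500974561449791 30.000067949295044 z -28.896718035361367
lifted 8.725142523512574
down True [ 622.1 -284.1  -23.4]
t 65.075
```

View pics/k6.png

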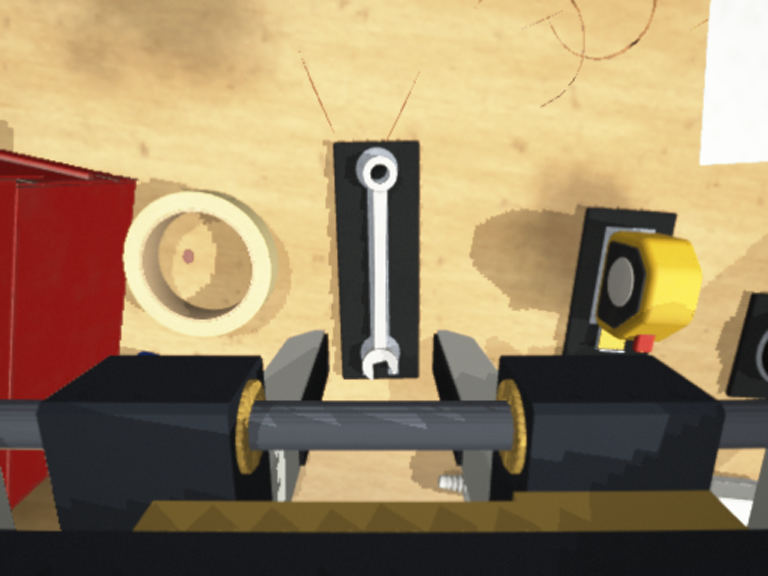

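The wrench is on its pad with the ring at (380,172) and the jaw at (380,362). It may be a few mm far along the pad, so I'll quantify that.

Run:
```python
from h import *
k=pickle.load(open('k6.pkl','rb'))
g=lambda p,z: w(k,cr(p,0,0,1.5),z)[:,:2]
t=g([(379,153),(380,379)],14); d=t[1]-t[0]; print('wrench',t.round(1).tolist(),t.mean(0),np.hypot(*d),np.arctan2(d[1],d[0]))
p=g([(334,142),(419,141),(344,378),(418,377)],6); d=p[2]+p[3]-p[0]-p[1]; print('pad',p.round(1).tolist(),p.mean(0),np.arctan2(d[1],d[0]))
m=g([(377,148),(380,340)],6); print('outline ring end',m)
save('k6c',k['img'],(210,85,310,260),3.4)
```

```text
wrench [[541.7, -294.3], [705.4, -270.7]] [ 623.55579119 -282.47644198] 165.35430685595378 0.14339576985909716
pad [[538.5, -326.0], [529.7, -268.2], [712.2, -298.0], [703.4, -241.0]] [ 620.91857601 -283.31979155] 0.15743870245848224
outline ring end [[ 538.30420536 -296.16978002]
 [ 677.13191345 -274.61235532]]
```

View pics/k6c.png

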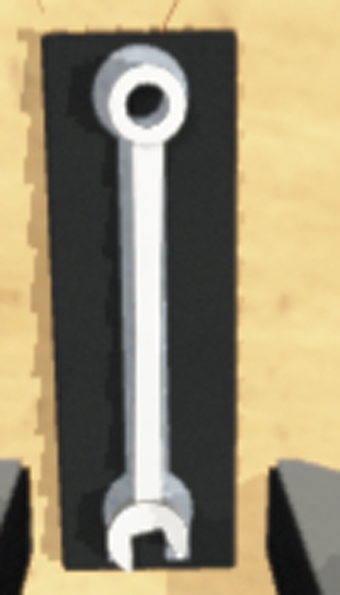

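```bash
python3 -c "
from h import *
env.pause(.3); print(env.finish_job())"
```

```text
the job is handed in; nothing more can be done
None
```

I put the wrench, torch, tape measure and roll on their matching pads and handed the job in at about 65 s. The last pictures put each within about 3 mm of its outline, facing the right way. The arm never went near the offcut or glue, and no verdict came back.

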